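# Hold the paint-thickness probe on the ringed spot

## Robot

A 7-joint arm with a two-finger parallel gripper is mounted at the origin on a cart in front of the work surface, level with it; the furniture and walls round the work are solid. World frame = base frame: x ahead of the robot, y to its left, z up, the work surface at z = 0. Lengths are in m, angles in rad, forces in N, time in s.
With the tool pointing down it reaches from about 0.4 to 0.925 m from the base axis. Payload 4.1 kg.
Tool frame: the origin (TCP) lies at the very end of the fingers, on their centre line; the grasp point (between the pads) lies 19 mm behind it; z points along the fingers, x is the direction in which the jaws open and shut, and the axes are right-handed (so a half turn about z gives the same grasp; the last joint's range is limited). The gripper opens to 85 mm and grips with 20 to 120 N. Pads are 22 mm wide; open, the fingers measure 114 mm over their backs; the gripper's body (76 mm by 85 mm) begins 54 mm behind the grasp point. The pads swing forward as they close: fully open they stand 13 mm farther back than shut.
Start: joints at [1.228, 0.398, 0.045, 1.537, -0.019, 1.207, -0.051], TCP at [0.157, -0.631, 0.231] pointing down, gripper open.
Joint ranges: [-2.82, 2.82], [-0.49, 2.23], [-1.37, 1.46], [0, 2.46], [-1.36, 4.5], [0.23, 2], [-2.94, 2.94]. Speed limits (rad/s): [2.57, 2.57, 3.14, 3.14, 3.14, 3.14, 3.14].

## Interface

Orientations are given as a rotation vector (axis times angle).
In Python, from bench import bot, vision, ticket gives the robot as it stands.
- The arm moves only by the tool apply_moves, never from a script. Its argument "steps" is one flat list of numbers, 7 for each row, row after row: the shift along the tool's x, y, z in units of 50 mm (1.0 is 50 mm), then the turn, a rotation vector about the tool's x, y, z in units of 6 degrees (1.0 is 6 degrees), then the opening, from 0 (shut) to 1 (fully open). A call has 1 to 20 rows; each row shifts and turns the commanded pose from where the row before left it, along the tool's axes as they then stand; what a row does not reach is not made up. A row lasts 1/10 s, in which the tool goes at most 50 mm and 8.59 degrees, less where a joint would pass 70% of its speed; a pose out of reach is approached as far as the arm can. A call is refused whole if a number of a shift passes 1 or a number of a turn 1, either way. A call with a gripper value outside its range is refused whole. The fingers move at their own pace and stop on an object; "grip_force" is the grip in N (left out, the last holds). Time passes only in rows, so rows that do not move let the fingers close. It gives the time, the measured TCP pose, the force and the opening at its end, in the units of the state.
- bot.state(): the state, without advancing time (a new reading comes with each control period).
- vision.camera(name): name is "side" or "top" or "wrist"; returns the picture (400x640x3 uint8, red, green, blue); there is no depth.
- vision.camera_model(name): a dict with "mtx" (3x3 intrinsics, pixels), "xyz" and "rotation" of the camera in the world. Camera axes: x right, y down, z forward; pixel columns grow to the right and rows downward; lengths in m; the calibration is good to about 2 mm. A picture is of the moment at which its call begins: read the wrist's pose just before it. camera_model takes no time and is no camera call; for the wrist camera it gives the pose at the moment of the call.
- ticket.finish_job(): hands the job in, once; it reports no verdict.
The state is a dict: "time_s": time; "joint_pos": joint angles; "dq": joint speeds; "joint_torque": joint torques, N m; "ee_pos": TCP position; "tcp_rot": TCP orientation; "ft_force": force on the tool from outside, world axes, zero at the start; "wrist_torque": the same for the moment, N m; "gripper_width": finger opening in m.
Only numpy, scipy, OpenCV 4.12 (cv2) and the standard library are available. Lean on these libraries where they do the work, as an engineer would, in place of code of your own. Each camera call takes 0.05 s, during which the arm holds its last target.

## Task

Get the paint-thickness gauge ready by pressing its round key and then its square key, one at a time, without pressing the bar-shaped key. Then take the probe out of its holder and hold its sprung tip inside the ring drawn on the sloping face of the machine cover, square to that face, pressing lightly so that the tip goes about half way in, and never jamming it hard against the cover. Finish while still holding the probe there, and leave the loose things nearby where they are.

Things in the scene. Friction and masses are not known exactly. Their poses are not given: they have to be found in the camera images.
- gauge: Flat grey bench gauge, 100 (x) x 160 (y) x 32 mm high, fixed to the bench, with a dark screen along its far (+x) half and a row of three black sprung keys along its near half. Origin: centre of its underside; z up.
- key_round_top (a point): Centre of the top of the round key (26 mm across), 40 mm above the bench at rest, 8 mm proud of the case; at x -22, y +48 mm on the gauge. Pressed straight down; 6 mm of travel.
- key_square_top (a point): Centre of the top of the square key (22 x 22 mm), same height and travel, at x -22, y 0 mm on the gauge.
- key_bar_top (a point): Centre of the top of the bar-shaped key (30 x 12 mm, long along the gauge's x), same height and travel, at x -22, y -44 mm on the gauge. Not to be pressed.
- key_round (a joint): How far the round key is down, m: 0 at rest, 0.006 fully down. Its spring takes 0.9 N to start and 4.5 N at the bottom; counts as pressed beyond 0.004.
- key_square (a joint): How far the square key is down, as for the round key.
- key_bar (a joint): How far the bar-shaped key is down, as for the round key.
- holder: Fixed holder for the probe: a dark steel base plate 90 x 90 x 10 mm with an upright aluminium tube, 36 mm outside, 22 mm bore, its rim 75 mm above the bench. Origin: centre of its underside; z up.
- probe: Loose upright probe, 131 mm, hung by its flange in the holder; lift 60 mm to clear it. Origin: end of the tip when fully out, 19 mm above the bench at the start; z runs from tip to grip. Along z (mm): tip 8 wide 0-12, barrel 18 wide 12-56, flange 35 wide 56-61 (on the rim), black square grip 28 x 28, faces along x and y, 61-127 (grasp near 98), small cap to 131. About 0.13 kg.
- probe_end (a point): Centre of the end of the probe's sprung tip; it moves with the tip.
- sprung_tip (a joint): How far the tip is pushed into the probe, m: 0 fully out, 0.008 fully in. Its spring takes 1.2 N to start and 6 N fully in; half way, 0.004, takes 3.6 N.
- cover: Grey painted machine cover, fixed: dark base flange 140 x 140 x 8 mm with four bolts, and a casting whose flat face, 104 x 116 mm, slopes at 0.30 rad (17 degrees), low at the near (-x) side, its centre 50 mm above the bench. Three black marks on the face: one ring and two crosses. Origin: centre of its underside; z up.
- spot (a point): Centre of the ring (26 mm outside, 20 mm inside) on the sloping face, 48 mm above the bench. Its z is the outward normal of the sloping face, its x runs uphill, its y along the cover's y.
- masking_tape: Roll of masking tape, 96 mm across, 24 mm high, loose bystander; origin at the centre of its underside.
- sanding_block: Sanding block 66 x 112 x 28 mm, loose bystander; origin at the centre of its underside.
- black_tape: Roll of black tape, 64 mm across, 19 mm high, loose bystander; origin at the centre of its underside.
- jar_screws: Jar of screws with a lid, 67 mm across, 95 mm high, loose bystander; origin at the centre of its underside.
Not all that is in view belongs to the job. Leave any red look-alike of the probe alone.

How it is judged:
By the outcome, as a careful person would: the job done as asked, in the order asked, and still so for the second after the job is handed in, while the arm keeps its last pose, push and grip.
It also fails if it takes over 58 s, if anything falls off the work surface, if the arm or the gripper's body presses on something with over 40 N, if the wrist force passes 120 N, or if a joint passes its speed limit or range.

## Working session

There is one attempt and no reset: what is moved stays moved. The work goes in short steps, Python scripts to look and compute and a tool call to move; the robot and the scene stay as the last step left them, time stands still between calls to the robot, and variables do not carry over. Pictures are saved under pics/ and viewed, and the job is handed in when it is done.

Besides the shell and the picture viewer there is one more tool, called as a command line: name --argument value ..., lists and objects as JSON in quotes. apply_moves: Moves the arm, as the interface text tells. Its arguments: {"type":"object","properties":{"steps":{"type":"array"},"grip_force":{"type":"number"}},"required":["steps"]}

```bash
ls; mkdir -p pics
python3 - <<'E'
from bench import bot, vision, ticket
import cv2, numpy as np
np.set_printoptions(precision=4,suppress=True)
print(bot.state())
for n in ("side","top","wrist"):
    m=vision.camera_model(n); print(n,m)
    cv2.imwrite(f"pics/{n}0.png",vision.camera(n)[:,:,::-1])
E
```

```text
pics
{'time_s': 0.0, 'joint_pos': array([ 1.2281,  0.3992,  0.045 ,  1.5379, -0.0187,  1.2069, -0.0507]), 'dq': array([ 0.001 ,  0.0007, -0.0002,  0.0006, -0.0013,  0.0003,  0.0015]), 'joint_torque': array([ -0.001 , -47.5127,   1.3642, -25.4213,   0.0116,   0.0095,
        -0.    ]), 'ee_pos': array([ 0.1567, -0.6302,  0.2303]), 'tcp_rot': array([-2.4743,  1.9341,  0.0025]), 'ft_force': array([-0.1736,  0.0611,  0.0071]), 'wrist_torque': array([0.0015, 0.0019, 0.0208]), 'gripper_width': 0.08540241292342718}
side {'mtx': array([[407.084 ,   0.    , 318.8287],
       [  0.    , 407.084 , 200.6084],
       [  0.    ,   0.    ,   1.    ]]), 'xyz': array([0.219 , 0.8527, 0.5214]), 'rotation': array([-0.534 ,  2.5102, -1.4184])}
top {'mtx': array([[440.5354,   0.    , 315.2135],
       [  0.    , 440.5354, 196.0599],
       [  0.    ,   0.    ,   1.    ]]), 'xyz': array([0.4142, 0.1101, 1.3682]), 'rotation': array([-2.1596,  2.1465, -0.102 ])}
wrist {'mtx': array([[356.7509,   0.    , 320.5565],
       [  0.    , 356.7509, 195.9698],
       [  0.    ,   0.    ,   1.    ]]), 'xyz': array([ 0.2276, -0.6139,  0.3736]), 'rotation': array([ 2.2883, -1.787 , -0.2627])}
```

View pics/top0.png

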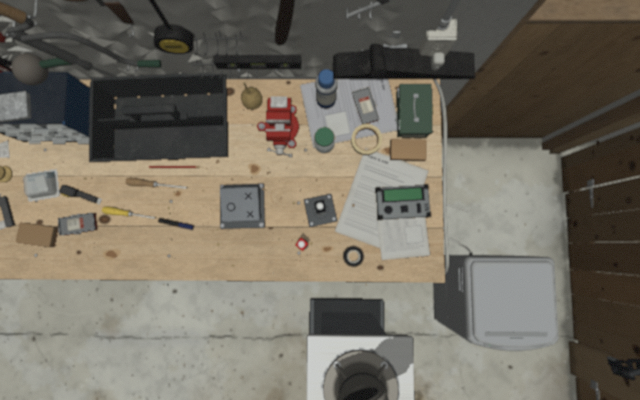

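View pics/side0.png

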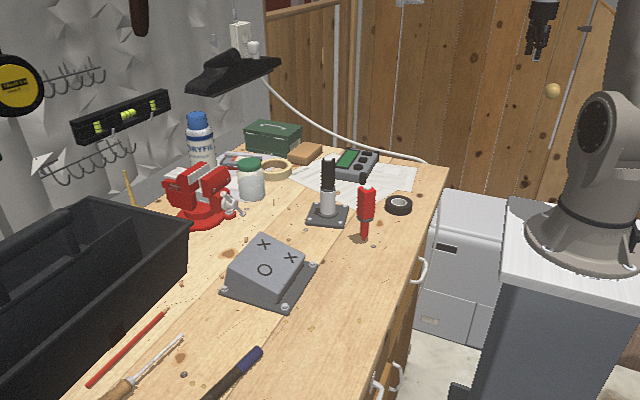

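View pics/wrist0.png

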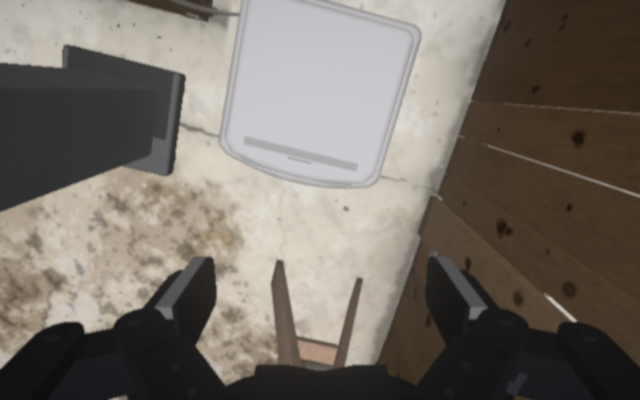

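```bash
cat > h.py <<'E'
from bench import bot, vision, ticket
import cv2, numpy as np
from scipy.spatial.transform import Rotation as R
np.set_printoptions(precision=4,suppress=True)
def proj(n,P,m=None):
    m=m or vision.camera_model(n); Rm=R.from_rotvec(m['rotation']).as_matrix()
    p=(np.atleast_2d(P)-m['xyz'])@Rm; p=p@m['mtx'].T
    return p[:,:2]/p[:,2:]
def ray(n,uv,m=None):
    m=m or vision.camera_model(n); Rm=R.from_rotvec(m['rotation']).as_matrix()
    d=Rm@np.linalg.inv(m['mtx'])@np.array([uv[0],uv[1],1.]); return m['xyz'],d/np.linalg.norm(d)
def onz(n,uv,z,m=None):
    o,d=ray(n,uv,m); return o+d*(z-o[2])/d[2]
def tri(obs):
    A=np.zeros((3,3));b=np.zeros(3)
    for o,d in obs:
        M=np.eye(3)-np.outer(d,d);A+=M;b+=M@o
    p=np.linalg.solve(A,b); return p,[np.linalg.norm((np.eye(3)-np.outer(d,d))@(p-o)) for o,d in obs]
def crop(img,x0,y0,x1,y1,s,name):
    c=cv2.resize(img[y0:y1,x0:x1],None,fx=s,fy=s,interpolation=cv2.INTER_CUBIC); cv2.imwrite(name,c)
E
python3 - <<'E'
from h import *
print(proj("top",[[0,0,0],[0.157,-.631,.3],[0.5,0,0]]),proj("side",[[.157,-.631,.231]]))
t=cv2.imread('pics/top0.png');s=cv2.imread('pics/side0.png')
crop(t,210,170,450,280,3.3,'pics/tc.png'); crop(s,210,130,430,320,3.1,'pics/sc.png')
E
```

```text
[[360.2024 387.2899]
 [644.4763 361.2573]
 [359.4793 219.1715]] [[528.9683  62.1133]]
```

View pics/tc.png

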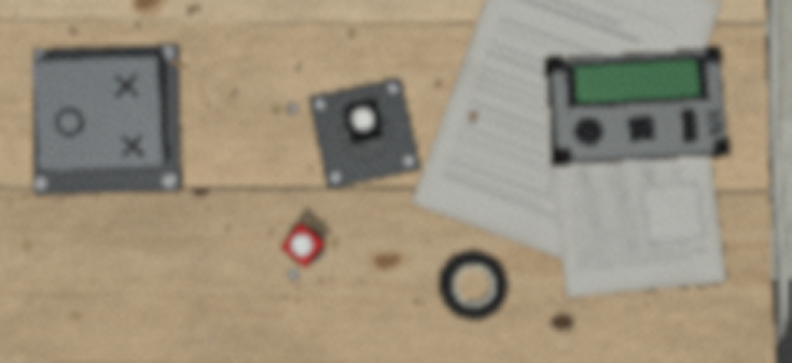

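View pics/sc.png

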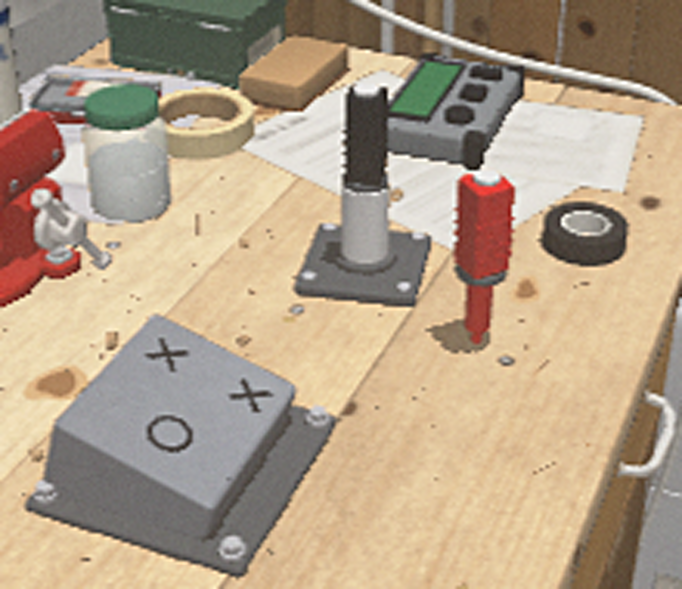

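Run:
```python
from h import *
t=cv2.imread('pics/top0.png');s=cv2.imread('pics/side0.png')
def blobs(img,x0,y0,x1,y1,lo,hi,name,n,amin=6):
    g=cv2.cvtColor(img,cv2.COLOR_BGR2GRAY)[y0:y1,x0:x1]
    G=cv2.resize(g,None,fx=4,fy=4,interpolation=cv2.INTER_CUBIC)
    m=((G>=lo)&(G<=hi)).astype(np.uint8)
    k,l,st,c=cv2.connectedComponentsWithStats(m)
    for i in range(1,k):
        if st[i,4]>amin*16:
            uv=(c[i]+.5)/4-.5+[x0,y0]
            print(name,n,uv,st[i,2:]/[4,4,16],'z.04',onz(n,uv,.040),'z.048',onz(n,uv,.048),'z.15',onz(n,uv,.150)[:2])
blobs(t,382,200,424,214,0,60,'keys','top')
blobs(t,222,199,241,216,0,85,'ring','top')
blobs(s,255,255,280,283,0,90,'ring','side')
blobs(t,313,199,327,211,190,255,'cap','top',3)
blobs(t,215,180,270,230,0,75,'flange','top')
blobs(s,322,152,336,165,190,255,'cap','side',2)
```

```text
keys top [418.3936 207.6177] [ 3.25    8.75   23.5625] z.04 [ 0.5334 -0.1741  0.04  ] z.048 [ 0.5327 -0.1724  0.048 ] z.15 [ 0.5235 -0.1506]
keys top [403.857  208.4196] [ 6.5     6.     32.9375] z.04 [ 0.5307 -0.1304  0.04  ] z.048 [ 0.53  -0.129  0.048] z.15 [ 0.5211 -0.1105]
keys top [387.8659 209.2506] [ 7.      6.5    36.1875] z.04 [ 0.5279 -0.0824  0.04  ] z.048 [ 0.5272 -0.0812  0.048 ] z.15 [ 0.5185 -0.0664]
ring side [264.5642 269.8705] [14.25  11.5   41.625] z.04 [0.5385 0.3816 0.04  ] z.048 [0.5332 0.3894 0.048 ] z.15 [0.4655 0.4893]
cap top [319.5434 205.6952] [ 4.    4.   12.25] z.04 [0.5376 0.1237 0.04  ] z.048 [0.5368 0.1236 0.048 ] z.15 [0.5274 0.1226]
flange top [250.3667 193.7383] [ 39.      35.     159.0625] z.04 [0.573  0.3347 0.04  ] z.048 [0.5721 0.3333 0.048 ] z.15 [0.5599 0.3161]
cap side [328.8115 155.3975] [14.   10.25 95.75] z.04 [ 0.6233 -0.1138  0.04  ] z.048 [ 0.6165 -0.0977  0.048 ] z.15 [0.5309 0.1071]
```

```bash
cat >> h.py <<'E'
def plan(p,Rt):
    """turn (units) in tool axes, then shift (units) in the final tool axes"""
    s=bot.state(); Rc=R.from_rotvec(s['tcp_rot'])
    rv=(Rc.inv()*Rt).as_rotvec()
    sh=Rt.inv().apply(np.array(p)-s['ee_pos'])
    shc=Rc.inv().apply(np.array(p)-s['ee_pos'])
    print('turn units',np.degrees(rv)/6,'shift final-frame',sh/.05,'shift cur-frame',shc/.05)
def down(yaw): # tool x at world angle yaw, z down
    return R.from_matrix(np.array([[np.cos(yaw),np.sin(yaw),0],[np.sin(yaw),-np.cos(yaw),0],[0,0,-1]]))
E
python3 - <<'E'
from h import *
s=bot.state(); print(R.from_rotvec(s['tcp_rot']).as_matrix())
for y in (0.058,0.058-np.pi): plan([.528,-.082,.15],down(y))
E
```

```text
[[ 0.2414 -0.9704 -0.0005]
 [-0.9704 -0.2414  0.0014]
 [-0.0015  0.0001 -1.    ]]
turn units [ -0.0091   0.0128 -13.2252] shift final-frame [  8.0479 -10.5175   1.6097] shift cur-frame [-8.8468 -9.853   1.6219]
turn units [ 0.0135  0.0095 16.7748] shift final-frame [-8.0479 10.5175  1.6097] shift cur-frame [-8.8468 -9.853   1.6219]
```

```bash
cat >> h.py <<'E'
def arc(p,Rt,n,after=True):
    """constant row (shift,turn) for n rows; shift along axes at row start"""
    s=bot.state(); Rc=R.from_rotvec(s['tcp_rot'])
    rv=(Rc.inv()*Rt).as_rotvec()/n
    A=sum((Rc*R.from_rotvec(rv*k)).as_matrix() for k in range(n))
    sh=np.linalg.solve(A,np.array(p)-s['ee_pos'])
    print(n,'row:',sh/.05,np.degrees(rv)/6)
E
python3 - <<'E'
from h import *
arc([.50,-.13,.23],down(0.058),16)
arc([.50,-.13,.23],down(0.058),18)
E
```

```text
16 row: [-0.0628 -0.8199  0.0008] [-0.0006  0.0008 -0.8266]
18 row: [-0.0523 -0.7291  0.0007] [-0.0005  0.0007 -0.7347]
```

apply_moves --steps '[-0.06,-0.82,0,0,0,-0.827,0,-0.06,-0.82,0,0,0,-0.827,0,-0.06,-0.82,0,0,0,-0.827,0,-0.06,-0.82,0,0,0,-0.827,0,-0.06,-0.82,0,0,0,-0.827,0,-0.06,-0.82,0,0,0,-0.827,0,-0.06,-0.82,0,0,0,-0.827,0,-0.06,-0.82,0,0,0,-0.827,0,-0.06,-0.82,0,0,0,-0.827,0,-0.06,-0.82,0,0,0,-0.827,0,-0.06,-0.82,0,0,0,-0.827,0,-0.06,-0.82,0,0,0,-0.827,0,-0.06,-0.82,0,0,0,-0.827,0,-0.06,-0.82,0,0,0,-0.827,0,-0.06,-0.82,0,0,0,-0.827,0,-0.06,-0.82,0,0,0,-0.827,0,0,0,0,0,0,0,0,0,0,0,0,0,0,0]'

```text
time_s: 1.95
ee_pos: [0.5015, -0.131, 0.2313]
tcp_rot: [3.139, 0.095, -0.0]
ft_force: [-0.6, -1.6, -0.4]
gripper_width: -0.0
```

Run:
```python
from h import *
import pickle
m=vision.camera_model("wrist");cv2.imwrite("pics/w1.png",vision.camera("wrist")[:,:,::-1]);pickle.dump(m,open('w1.pkl','wb'))
print(m); print(proj("wrist",[[.5279,-.0824,.04],[.5307,-.1304,.04],[.5274,.1226,.15]],m))
plan([.528,-.082,.15],down(.058))
```

```text
{'mtx': array([[356.7509,   0.    , 320.5565],
       [  0.    , 356.7509, 195.9698],
       [  0.    ,   0.    ,   1.    ]]), 'xyz': array([ 0.4975, -0.0594,  0.3744]), 'rotation': array([2.8507, 0.0872, 0.0126])}
[[ 352.1346  117.8179]
 [ 350.7189  169.1238]
 [ 409.9401 -319.3129]]
turn units [ 0.0088  0.0042 -0.0017] shift final-frame [ 0.5902 -0.9779  1.6229] shift cur-frame [ 0.5907 -0.9795  1.6218]
```

View pics/w1.png

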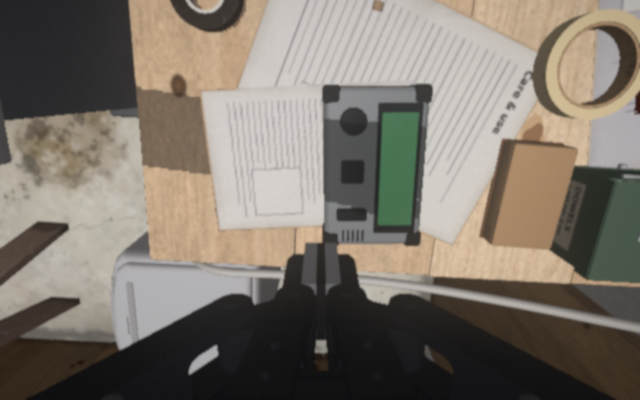

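Run:
```python
from h import *
import pickle
m=pickle.load(open('w1.pkl','rb'))
g=cv2.cvtColor(cv2.imread('pics/w1.png'),cv2.COLOR_BGR2GRAY)[102:226,335:372]
G=cv2.resize(g,None,fx=4,fy=4,interpolation=cv2.INTER_CUBIC)
k,l,st,c=cv2.connectedComponentsWithStats((G<58).astype(np.uint8))
for i in range(1,k):
    if st[i,4]>600:
        uv=(c[i]+.5)/4-.5+[335,102]; print(uv,st[i,2:]/[4,4,16],onz('wrist',uv,.040,m))
```

```text
[354.315  123.1271] [ 26.25   26.    450.875] [ 0.5303 -0.0871  0.04  ]
[352.2611 171.4361] [ 23.  23. 508.] [ 0.5324 -0.1326  0.04  ]
[351.7458 213.8399] [ 28.75  12.   304.75] [ 0.5356 -0.1755  0.04  ]
```

Run:
```python
from h import *
plan([.529,-.084,.05],down(.058))
```

```text
turn units [ 0.0088  0.0042 -0.0017] shift final-frame [ 0.6079 -0.9368  3.6229] shift cur-frame [ 0.6093 -0.9403  3.6218]
```

apply_moves --steps '[0.3,-0.47,0,0,0,0,0,0.3,-0.47,0.7,0,0,0,0,0,0,0.9,0,0,0,0,0,0,0.9,0,0,0,0,0,0,0.8,0,0,0,0,0,0,0.3,0,0,0,0,0,0,0,0,0,0,0,0,0,0,0,0,0,0]'

```text
time_s: 2.8
ee_pos: [0.5302, -0.0839, 0.0525]
tcp_rot: [3.14, 0.09, 0.003]
ft_force: [0.6, 0.5, 0.6]
gripper_width: -0.0
```

Run:
```python
from h import *
plan([.529,-.084,.0345],down(.058)); print(bot.state()['ft_force'])
```

```text
turn units [ 0.0068 -0.021  -0.0068] shift final-frame [-0.024   0.0011  0.3606] shift cur-frame [-0.0248  0.0008  0.3606]
[0.6302 0.4854 0.6229]
```

apply_moves --steps '[-0.02,0,0.15,0,0,0,0,0,0,0.1,0,0,0,0,0,0,0.06,0,0,0,0,0,0,0.04,0,0,0,0,0,0,0,0,0,0,0,0,0,0,0,0,0,0]'

```text
time_s: 3.4
ee_pos: [0.5287, -0.0834, 0.0344]
tcp_rot: [3.139, 0.092, 0.003]
ft_force: [1.2, -2.0, 5.1]
gripper_width: 0.0001
```

Run:
```python
from h import *
im=vision.camera("side")[:,:,::-1]
f=[bot.state()['ft_force']]
for i in range(3): vision.camera("top"); f.append(bot.state()['ft_force'])
print(np.array(f)); print(bot.state()['ee_pos'])
crop(im,320,120,400,190,8,'pics/s2.png')
```

```text
[[ 1.7186 -1.5776  4.1085]
 [ 1.2153 -1.6847  4.9881]
 [ 0.8832 -2.1949  4.2688]
 [ 2.1599 -1.8867  3.46  ]]
[ 0.5287 -0.0834  0.0343]
```

View pics/s2.png

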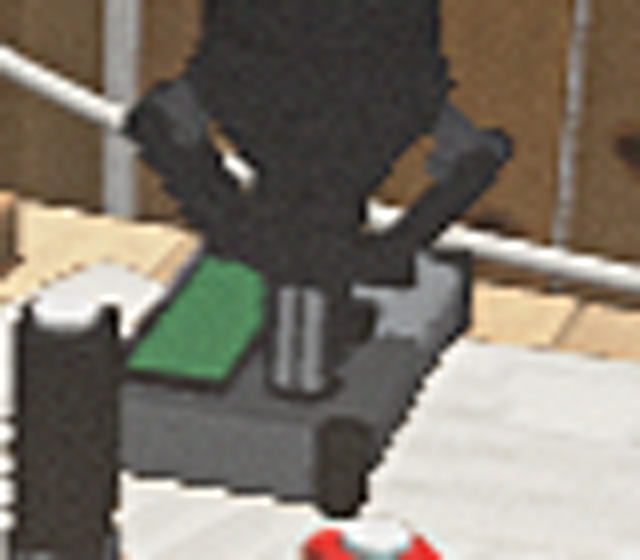

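The fingers stand on the round key and it is down, at about 4.2 N, which the spring figures put at 5.5 mm. Next is the square key.

apply_moves --steps '[0,0,-0.2,0,0,0,0,0,0,-0.3,0,0,0,0,0,0.48,0,0,0,0,0,0,0.48,0,0,0,0,0,0,0,0,0,0,0,0,0,0,0,0,0,0,0]'

```text
time_s: 4.2
ee_pos: [0.5299, -0.1308, 0.0591]
tcp_rot: [-3.14, -0.09, 0.002]
ft_force: [0.2, 0.2, -1.2]
gripper_width: -0.0003
```

Run:
```python
from h import *
plan([.5315,-.1315,.0343],down(.058)); print(bot.state()['ft_force'])
```

```text
turn units [-0.0059  0.0098 -0.0042] shift final-frame [0.0313 0.0151 0.4951] shift cur-frame [0.0319 0.0154 0.495 ]
[ 0.2412  0.2348 -1.1568]
```

apply_moves --steps '[0.03,0.015,0.2,0,0,0,0,0,0,0.15,0,0,0,0,0,0,0.1,0,0,0,0,0,0,0.05,0,0,0,0,0,0,0,0,0,0,0,0,0,0,0,0,0,0]'

```text
time_s: 4.8
ee_pos: [0.5318, -0.1304, 0.0341]
tcp_rot: [-3.139, -0.094, 0.002]
ft_force: [-2.3, 1.7, 5.5]
gripper_width: -0.0002
```

Run:
```python
from h import *
im=vision.camera("side")[:,:,::-1]
f=[bot.state()['ft_force']]
for i in range(3): vision.camera("top"); f.append(bot.state()['ft_force'])
print(np.array(f)); print(bot.state()['ee_pos'])
crop(im,320,120,400,190,8,'pics/s3.png')
```

```text
[[-2.0176  1.6811  7.6913]
 [-1.3993  1.5034  6.2787]
 [-1.8974  1.1269  6.1713]
 [-2.2356  2.6559  6.149 ]]
[ 0.5318 -0.1304  0.034 ]
```

View pics/s3.png

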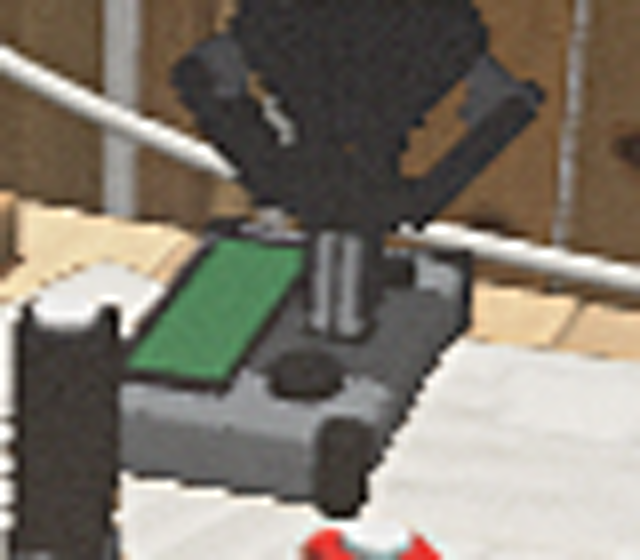

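apply_moves --steps '[0,0,-0.3,0,0,0,0,0,0,-0.8,0,0,0,0.2,0,0,-0.9,0,0,0,0.6,0,0,-0.9,0,0,0,1,-0.1,-0.6,-0.9,0,0,0,1,-0.1,-0.7,-0.8,0,0,0,1,-0.1,-0.7,-0.7,0,0,0,1,-0.1,-0.8,0,0,0,0,1,-0.1,-0.8,0,0,0,0,1,0,-0.7,0,0,0,0,1,0,-0.5,0,0,0,0,1,0,0,0,0,0,0,1,0,0,0,0,0,0,1]'

```text
time_s: 6.3
ee_pos: [0.4939, 0.1019, 0.293]
tcp_rot: [3.139, 0.094, 0.0]
ft_force: [0.4, -0.6, -0.0]
gripper_width: 0.0852
```

Run:
```python
from h import *
import pickle
m=vision.camera_model("wrist");cv2.imwrite("pics/w2.png",vision.camera("wrist")[:,:,::-1]);pickle.dump(m,open('w2.pkl','wb'))
print(bot.state()['ft_force']); print(proj("wrist",[[.5274,.1226,.15]],m))
```

```text
[0.0475 1.1229 0.1938]
[[362.9369 157.8566]]
```

View pics/w2.png

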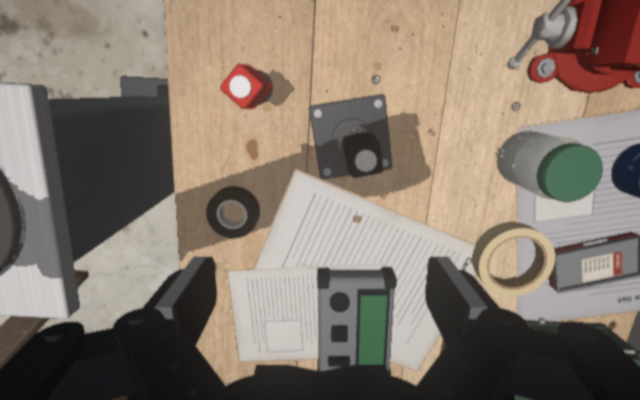

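Run:
```python
from h import *
im=cv2.imread('pics/w2.png'); crop(im,300,85,400,185,6,'pics/w2c.png')
```

```text
(no output)
```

View pics/w2c.png

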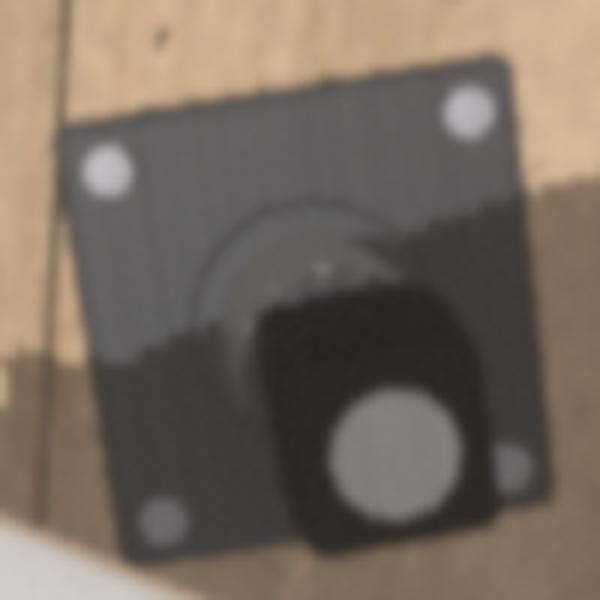

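Run:
```python
from h import *
import pickle
m=pickle.load(open('w2.pkl','rb'))
f=lambda p:[(p[0]+.5)/6-.5+300,(p[1]+.5)/6-.5+85]
c=[onz('wrist',f(p),.010,m) for p in [(62,130),(505,58),(550,500),(130,560)]]
c=np.array(c);print('plate',c,c.mean(0),np.linalg.norm(np.diff(c,axis=0),axis=1),[np.degrees(np.arctan2(*(c[(i+1)%4]-c[i])[1::-1])) for i in range(4)])
b=np.array([onz('wrist',f(p),.012,m) for p in [(108,171),(469,111),(513,467),(163,521)]]);print('bolts',b.mean(0),[np.degrees(np.arctan2(*(b[(i+1)%4]-b[i])[1::-1])) for i in range(4)])
g=np.array([onz('wrist',f(p),.146,m) for p in [(320,555),(495,515)]]);print('grip',g,np.linalg.norm(g[1]-g[0]),np.degrees(np.arctan2(*(g[1]-g[0])[1::-1])))
print('cap',onz('wrist',f((396,455)),.150,m))
```

```text
plate [[0.4787 0.1542 0.01  ]
 [0.5627 0.1727 0.01  ]
 [0.5814 0.0874 0.01  ]
 [0.4971 0.0698 0.01  ]] [0.53  0.121 0.01 ] [0.086  0.0873 0.0862] [np.float64(12.425346873174519), np.float64(-77.63234387346577), np.float64(-168.1758318745532), np.float64(102.24813348172478)]
bolts [0.5301 0.1207 0.012 ] [np.float64(12.680957682218313), np.float64(-76.68593840759708), np.float64(-167.55874877778226), np.float64(102.4862728504267)]
grip [[0.5211 0.1052 0.146 ]
 [0.5448 0.1123 0.146 ]] 0.024751199807915243 16.761326033151832
cap [0.5297 0.1206 0.15  ]
```

apply_moves --steps '[0.1,-0.8,0,0,0,0,1,0.2,-0.9,0,0,0,0,1,0.2,-0.9,0,0,0,0,1,0.2,-0.9,0,0,0,0,1,0.1,-0.7,0,0,0,0,1,0,-0.4,0,0,0,0,1,0,0,0,0,0,0,1,0,0,0,0,0,0,1]'

```text
time_s: 7.15
ee_pos: [0.5214, 0.332, 0.2922]
tcp_rot: [3.138, 0.089, -0.001]
ft_force: [0.1, -0.5, 0.5]
gripper_width: 0.0856
```

Run:
```python
from h import *
import pickle
m=vision.camera_model("wrist");im=vision.camera("wrist")[:,:,::-1];cv2.imwrite("pics/w3.png",im);pickle.dump(m,open('w3.pkl','wb'))
print(proj("wrist",[[.5332,.3894,.048]],m))
```

```text
[[334.6545 104.2699]]
```

View pics/w3.png

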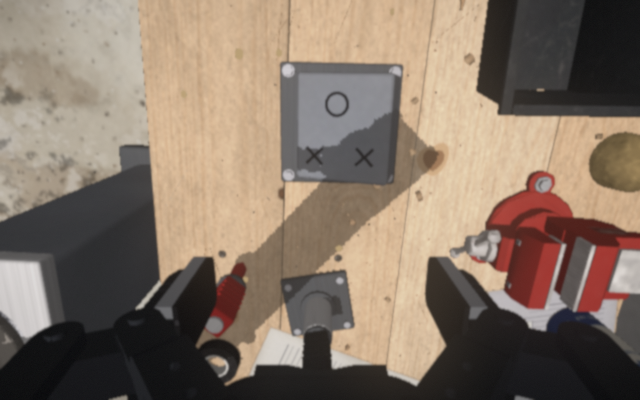

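Run:
```python
from h import *
im=cv2.imread('pics/w3.png'); crop(im,270,55,410,190,5,'pics/w3c.png')
```

```text
(no output)
```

View pics/w3c.png

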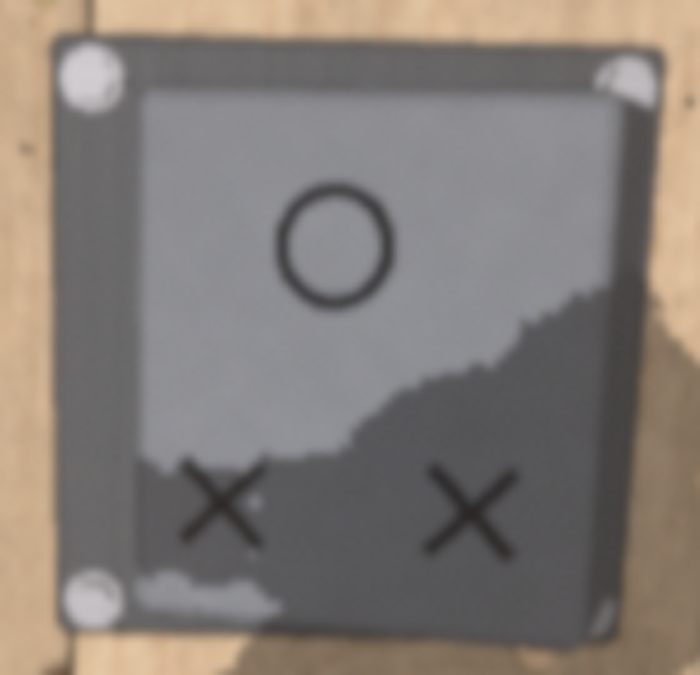

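Run:
```python
from h import *
import pickle
m=pickle.load(open('w3.pkl','rb'))
f=lambda p:[(p[0]+.5)/5-.5+270,(p[1]+.5)/5-.5+55]
c=np.array([onz('wrist',f(p),.008,m) for p in [(55,40),(662,50),(612,642),(62,632)]])
print(c,c.mean(0),[np.linalg.norm(c[(i+1)%4]-c[i]) for i in range(4)],[np.degrees(np.arctan2(*(c[(i+1)%4]-c[i])[1::-1])) for i in range(4)])
rw=f((336,246)); print('ring wrist',rw,onz('wrist',rw,.048,m))
s=cv2.imread('pics/side0.png');g=cv2.cvtColor(s,cv2.COLOR_BGR2GRAY)
print('side',onz('side',(264.56,269.87),.048))
t=cv2.imread('pics/top0.png')
tu=((68.5+.5)/3.3-.5+210,(122+.5)/3.3-.5+170);print('top',onz('top',tu,.048))
print(tri([ray('wrist',rw,m),ray('side',(264.56,269.87)),ray('top',tu)]))
print(tri([ray('wrist',rw,m),ray('side',(264.56,269.87))]))
# bolts near side
for p in [(92,77),(93,598)]: print(onz('wrist',f(p),.014,m))
```

```text
[[0.471  0.4297 0.008 ]
 [0.6075 0.4355 0.008 ]
 [0.6121 0.2978 0.008 ]
 [0.4762 0.2926 0.008 ]] [0.5417 0.3639 0.008 ] [np.float64(0.1366332737809785), np.float64(0.13769055184361512), np.float64(0.1359670928172989), np.float64(0.13725418983973303)] [np.float64(2.400090684812181), np.float64(-88.10758005093354), np.float64(-177.7819822050718), np.float64(92.16919104504738)]
ring wrist [336.8, 103.8] [0.5354 0.39   0.048 ]
side [0.5332 0.3894 0.048 ]
top [0.5326 0.3928 0.048 ]
(array([0.5334, 0.3911, 0.0496]), [np.float64(0.0022153899610787282), np.float64(0.0011537579898803461), np.float64(0.0016632185469977047)])
(array([0.5345, 0.3894, 0.0474]), [np.float64(0.0010936442690454794), np.float64(0.0010936442690455141)])
[0.4801 0.4221 0.014 ]
[0.4841 0.3031 0.014 ]
```

Run:
```python
from h import *
arc([.5295,.121,.20],down(.22),7); plan([.5295,.121,.098],down(.22))
```

```text
7 row: [-0.0534  0.5992  0.2645] [ 0.0031  0.0003 -0.2243]
turn units [ 0.0215  0.0019 -1.5703] shift final-frame [-0.7652  4.1389  3.886 ] shift cur-frame [-0.0773  4.1996  3.8955]
```

apply_moves --steps '[-0.05,0.6,0.1,0,0,-0.224,1,-0.05,0.6,0.1,0,0,-0.224,1,-0.05,0.6,0.2,0,0,-0.224,1,-0.05,0.6,0.2,0,0,-0.224,1,-0.05,0.6,0.3,0,0,-0.224,1,-0.05,0.6,0.4,0,0,-0.224,1,-0.05,0.6,0.4,0,0,-0.224,1,0,0,0,0,0,0,1,0,0,0,0,0,0,1]'

```text
time_s: 8.1
ee_pos: [0.5302, 0.1206, 0.2075]
tcp_rot: [3.122, 0.341, -0.001]
ft_force: [0.0, 0.4, 0.0]
gripper_width: 0.0849
```

Run:
```python
from h import *
m=vision.camera_model("wrist");im=vision.camera("wrist")[:,:,::-1];cv2.imwrite("pics/w4.png",im)
im=vision.camera("top")[:,:,::-1];
plan([.5295,.121,.098],down(.22))
```

```text
turn units [ 0.0002 -0.0155  0.0221] shift final-frame [-0.0327  0.049   2.2118] shift cur-frame [-0.0364  0.0489  2.2117]
```

View pics/w4.png

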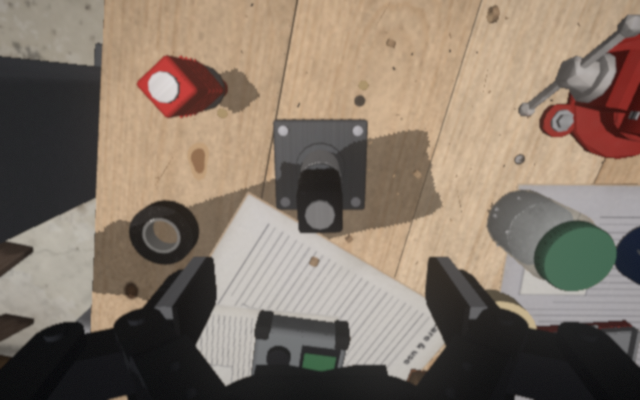

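apply_moves --steps '[-0.03,0.03,0.5,0,0,0,1,0,0,0.6,0,0,0,1,0,0,0.5,0,0,0,1,0,0,0.4,0,0,0,1,0,0,0.18,0,0,0,1,0,0,0,0,0,0,1]' --grip_force 60

```text
time_s: 8.8
ee_pos: [0.5286, 0.1225, 0.0983]
tcp_rot: [-3.122, -0.351, 0.002]
ft_force: [0.2, -0.2, -0.2]
gripper_width: 0.085
```

Run:
```python
from h import *
im=vision.camera("side")[:,:,::-1];crop(im,260,80,400,240,5,'pics/s5.png')
print(bot.state()['ft_force']);plan([.5295,.121,.098],down(.22))
```

```text
[0.0127 0.4758 0.3614]
turn units [-0.0021 -0.0074  0.0371] shift final-frame [-0.0055  0.032   0.0252] shift cur-frame [-0.0056  0.032   0.0252]
```

View pics/s5.png

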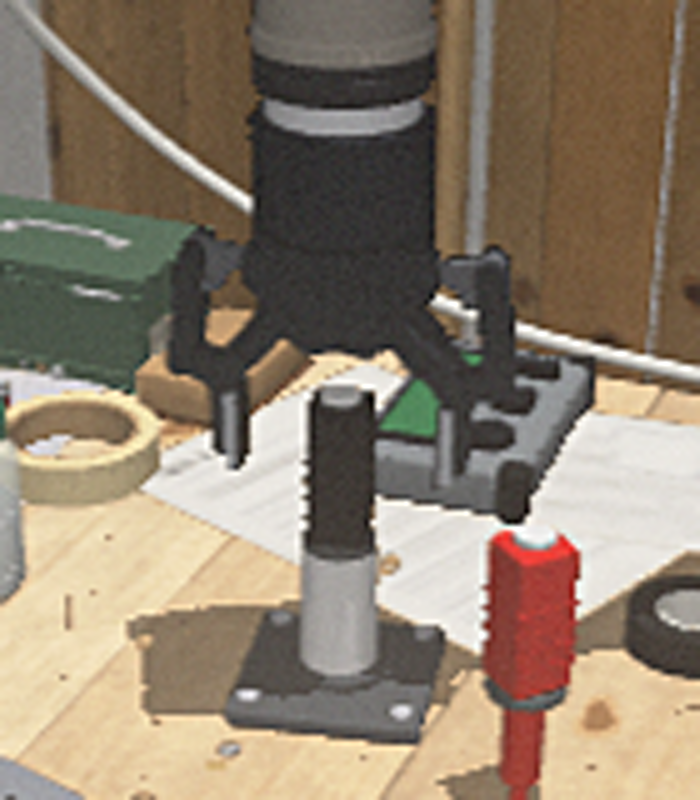

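apply_moves --steps '[0,0.02,0,0,0,0,0,0,0,0,0,0,0,0,0,0,0,0,0,0,0,0,0,0,0,0,0,0,0,0,0,0,0,0,0,0,0,0,0,0,0,0,0,0,0,0,0,0,0]' --grip_force 60

```text
time_s: 9.55
ee_pos: [0.5298, 0.121, 0.0993]
tcp_rot: [3.122, 0.349, 0.002]
ft_force: [-0.7, -0.7, 5.4]
gripper_width: 0.0273
```

Run:
```python
from h import *
im=vision.camera("side")[:,:,::-1];crop(im,260,80,400,240,5,'pics/s6.png')
print(bot.state()['ft_force'],bot.state()['ee_pos'])
```

```text
[-0.6742 -0.5893  5.1157] [0.5298 0.1209 0.0993]
```

View pics/s6.png

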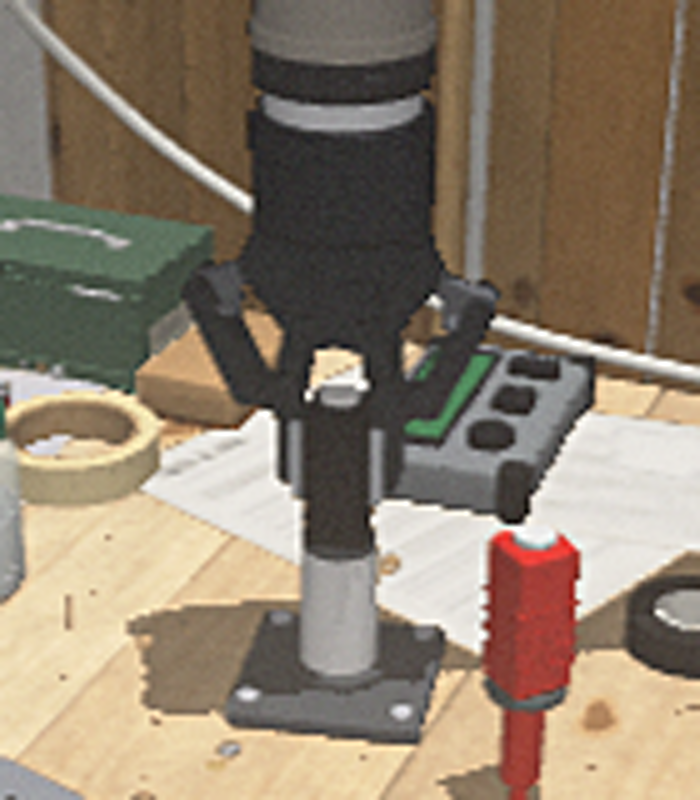

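apply_moves --steps '[0,0,-0.1,0,0,0,0,0,0,-0.2,0,0,0,0,0,0,-0.4,0,0,0,0,0,0,-0.5,0,0,0,0,0,0,-0.5,0,0,0,0,0,0,-0.5,0,0,0,0,0,0,-0.4,0,0,0,0,0,0,-0.2,0,0,0,0,0,0,0,0,0,0,0,0,0,0,0,0,0,0]'

```text
time_s: 10.6
ee_pos: [0.5286, 0.1205, 0.2378]
tcp_rot: [3.122, 0.349, -0.002]
ft_force: [-0.8, -0.6, -2.0]
gripper_width: 0.0274
```

Run:
```python
from h import *
im=vision.camera("side")[:,:,::-1];crop(im,230,40,400,240,4,'pics/s7.png')
print(bot.state()['ft_force'],bot.state()['ee_pos'])
S=np.array([.534,.390,.048]);yaw=.037
n=np.array([-np.sin(.3)*np.cos(yaw),-np.sin(.3)*np.sin(yaw),np.cos(.3)])
ux=np.array([np.cos(.3)*np.cos(yaw),np.cos(.3)*np.sin(yaw),np.sin(.3)])
Rt=R.from_matrix(np.column_stack([ux,np.cross(-n,ux),-n]))
for N in (9,10):arc(S+n*(.0803+.03),Rt,N)
arc(S+n*(.0803+.06),Rt,10)
```

```text
[-0.1634 -0.5054 -1.2275] [0.5284 0.1204 0.2374]
9 row: [-0.0004 -0.6015  0.1862] [-0.0292  0.3199  0.1958]
10 row: [-0.0012 -0.5414  0.1675] [-0.0263  0.2879  0.1763]
10 row: [-0.0111 -0.5426  0.1081] [-0.0263  0.2879  0.1763]
```

View pics/s7.png

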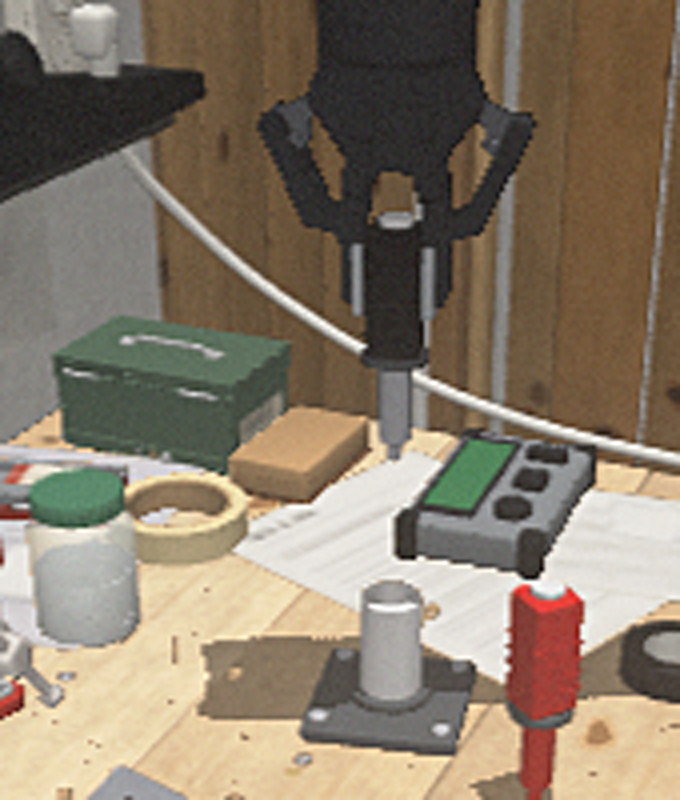

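apply_moves --steps '[-0.01,-0.54,0.11,-0.026,0.288,0.176,0,-0.01,-0.54,0.11,-0.026,0.288,0.176,0,-0.01,-0.54,0.11,-0.026,0.288,0.176,0,-0.01,-0.54,0.11,-0.026,0.288,0.176,0,-0.01,-0.54,0.11,-0.026,0.288,0.176,0,-0.01,-0.54,0.11,-0.026,0.288,0.176,0,-0.01,-0.54,0.11,-0.026,0.288,0.176,0,-0.01,-0.54,0.11,-0.026,0.288,0.176,0,-0.01,-0.54,0.11,-0.026,0.288,0.176,0,-0.01,-0.54,0.11,-0.026,0.288,0.176,0,0,0,0,0,0,0,0,0,0,0,0,0,0,0,0,0,0,0,0,0,0]'

```text
time_s: 11.95
ee_pos: [0.4946, 0.3861, 0.1816]
tcp_rot: [-3.101, -0.056, -0.47]
ft_force: [0.8, -0.7, -0.8]
gripper_width: 0.0275
```

```bash
cat >> h.py <<'E'
S=np.array([.534,.390,.048]);yaw=.037
n=np.array([-np.sin(.3)*np.cos(yaw),-np.sin(.3)*np.sin(yaw),np.cos(.3)])
ux=np.array([np.cos(.3)*np.cos(yaw),np.cos(.3)*np.sin(yaw),np.sin(.3)])
Rt=R.from_matrix(np.column_stack([ux,np.cross(-n,ux),-n]))
E
python3 - <<'E'
from h import *
import pickle
mw=vision.camera_model("wrist");w=vision.camera("wrist")[:,:,::-1];cv2.imwrite('pics/w8.png',w)
im=vision.camera("side")[:,:,::-1];cv2.imwrite('pics/s8f.png',im);crop(im,200,120,340,320,4,'pics/s8.png')
st=bot.state();print(st['ft_force'],st['ee_pos'])
z=R.from_rotvec(st['tcp_rot']).as_matrix()[:,2];e=st['ee_pos']+.0803*z
print('angle err deg',np.degrees(np.arccos(-z@n)),'end',e,'side px',proj('side',e),'ring px',proj('side',S))
print(proj('wrist',e,mw),proj('wrist',S,mw))
plan(S+n*(.0803+.01),Rt)
E
```

```text
[ 1.1173 -0.1458 -2.044 ] [0.4951 0.3861 0.1822]
angle err deg 0.131133141288576 end [0.519  0.3869 0.1056] side px [[270.167  244.8558]] ring px [[263.9918 269.9406]]
[[320.9101 203.8596]] [[317.5869 178.4131]]
turn units [ 0.0085 -0.0201 -0.0175] shift final-frame [-0.0482 -0.0499  0.989 ] shift cur-frame [-0.0504 -0.0507  0.9888]
```

View pics/s8.png

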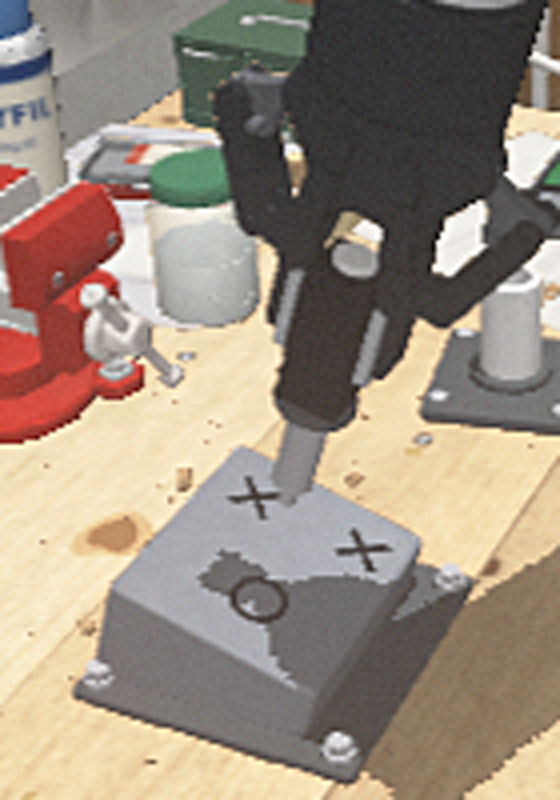

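View pics/w8.png

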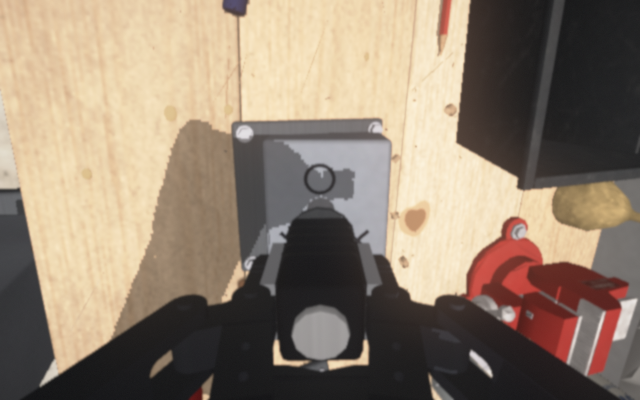

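Run:
```python
from h import *
im=cv2.imread('pics/s8f.png');crop(im,255,205,305,285,9,'pics/s8z.png')
st=bot.state();Rm=R.from_rotvec(st['tcp_rot']).as_matrix();z=Rm[:,2]
for d in (.0803,.0683,.0243,.019): print(d,proj('side',st['ee_pos']+d*z))
for dx in (.002,): print(proj('side',st['ee_pos']+.0803*z+dx*Rm[:,0]),proj('side',st['ee_pos']+.0803*z+dx*Rm[:,1]))
```

```text
0.0803 [[270.167  244.8558]]
0.0683 [[271.622  239.8245]]
0.0243 [[277.2271 220.4418]]
0.019 [[277.9326 218.0024]]
[[269.1357 244.315 ]] [[270.727  244.1848]]
```

View pics/s8z.png

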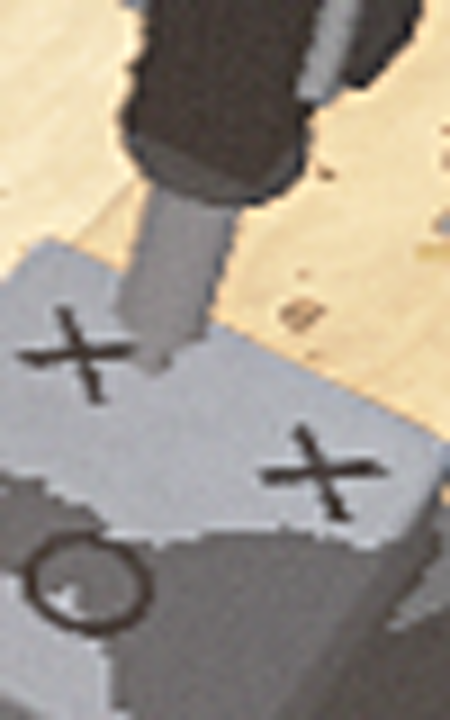

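```bash
sed -i 's/^S=.*/S=np.array([.536,.390,.0485]);yaw=.037/' h.py; grep -n '^S=' h.py
python3 - <<'E'
from h import *
plan(S+n*(.0803+.008),Rt)
E
```

```text
37:S=np.array([.536,.390,.0485]);yaw=.037
turn units [ 0.0085 -0.0201 -0.0175] shift final-frame [-0.007  -0.0484  1.0313] shift cur-frame [-0.0093 -0.0493  1.0312]
```

apply_moves --steps '[0,-0.05,0.3,0,0,0,0,0,0,0.3,0,0,0,0,0,0,0.25,0,0,0,0,0,0,0.15,0,0,0,0,0,0,0,0,0,0,0,0,0,0,0,0,0,0]'

```text
time_s: 12.65
ee_pos: [0.5091, 0.3909, 0.1346]
tcp_rot: [-3.099, -0.058, -0.472]
ft_force: [0.1, 0.4, -0.7]
gripper_width: 0.0275
```

```bash
cat > look.py <<'E'
from h import *
import sys
k=sys.argv[1]
F=[]
for i in range(4): vision.camera("top");F.append(bot.state()['ft_force'])
im=vision.camera("side")[:,:,::-1];cv2.imwrite(f'pics/s{k}f.png',im);crop(im,235,205,305,290,8,f'pics/s{k}.png')
cv2.imwrite(f'pics/w{k}.png',vision.camera("wrist")[:,:,::-1])
st=bot.state();F.append(st['ft_force']);F=np.array(F)
z=R.from_rotvec(st['tcp_rot']).as_matrix()[:,2];e=st['ee_pos']+.0803*z
print(st['time_s'],'F.n',F@n,'mean F',F.mean(0))
d=e-S
print('ang',np.degrees(np.arccos(-z@n)),'end rel spot: n %.4f up %.4f y %.4f'%(d@n,d@ux,d@np.cross(n,ux)),'side px',proj('side',e),proj('side',S))
E
python3 look.py 9
```

```text
12.95 F.n [ 0.1022 -1.0376 -1.7899 -1.1292 -1.56  ] mean F [ 0.0402 -0.2279 -1.1237]
ang 0.1991102862351507 end rel spot: n 0.0106 up 0.0004 y 0.0022 side px [[263.3253 266.0322]] [[262.9885 269.418 ]]
```

View pics/s9.png

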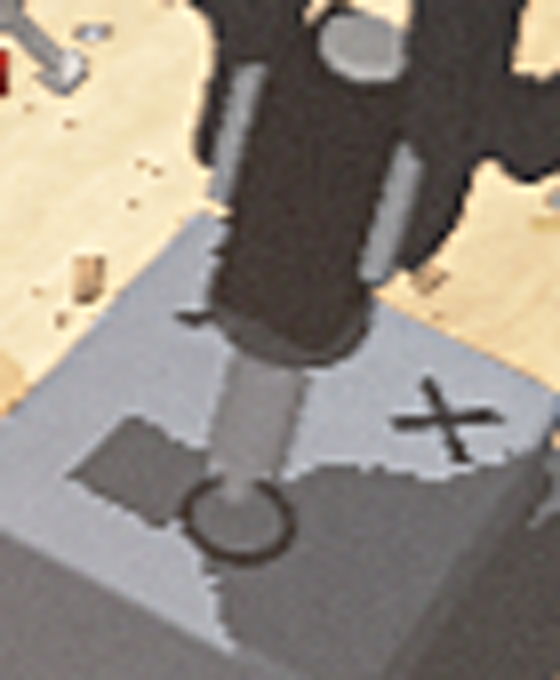

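apply_moves --steps '[0,0.06,0.08,0,0,0,0,0,0,0.06,0,0,0,0,0,0,0,0,0,0,0,0,0,0,0,0,0,0]'

```text
time_s: 13.35
ee_pos: [0.5113, 0.3878, 0.1279]
tcp_rot: [-3.099, -0.058, -0.472]
ft_force: [-0.6, 0.2, -1.5]
gripper_width: 0.0273
```

```bash
python3 look.py 10
```

```text
13.65 F.n [-0.9464 -0.6949 -1.3447 -0.5263 -2.4352] mean F [ 0.0456  0.39   -1.2265]
ang 0.15511293924707678 end rel spot: n 0.0031 up 0.0002 y -0.0010 side px [[263.5276 267.8267]] [[262.9885 269.418 ]]
```

View pics/s10.png

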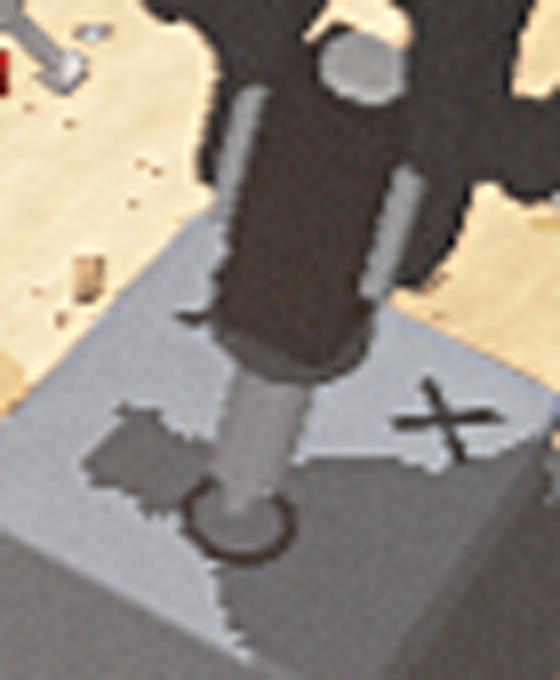

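View pics/w10.png

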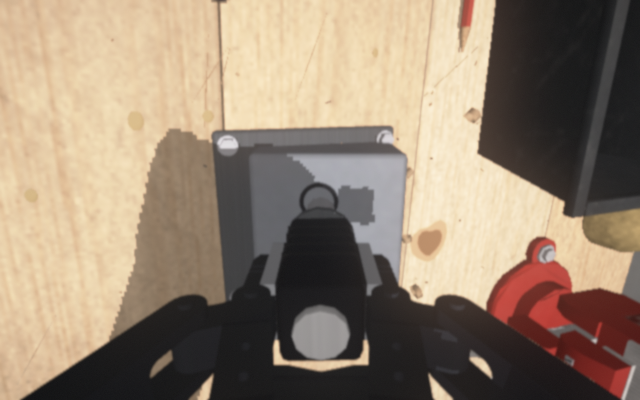

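apply_moves --steps '[0,0,0.04,0,0,0,0,0,0,0.04,0,0,0,0,0,0,0,0,0,0,0,0,0,0,0,0,0,0]'

```text
time_s: 14.05
ee_pos: [0.5126, 0.3881, 0.1245]
tcp_rot: [-3.099, -0.058, -0.472]
ft_force: [-0.2, -0.9, -0.1]
gripper_width: 0.0274
```

```bash
python3 look.py 11
```

```text
14.35 F.n [-0.1354  0.6176 -0.358   0.6549  0.7432] mean F [ 0.3057 -0.3743  0.4089]
ang 0.16585384363613148 end rel spot: n -0.0008 up 0.0003 y -0.0010 side px [[263.0307 269.3006]] [[262.9885 269.418 ]]
```

apply_moves --steps '[0,0,0.03,0,0,0,0,0,0,0.03,0,0,0,0,0,0,0,0,0,0,0,0,0,0,0,0,0,0]'

```text
time_s: 14.75
ee_pos: [0.5135, 0.3881, 0.1216]
tcp_rot: [-3.099, -0.058, -0.473]
ft_force: [-1.2, -0.1, 2.2]
gripper_width: 0.0272
```

```bash
python3 look.py 12
```

```text
15.05 F.n [2.8574 1.8498 3.0542 2.3537 1.3482] mean F [-0.939   0.5648  2.1161]
ang 0.1642410630698049 end rel spot: n -0.0038 up 0.0003 y -0.0010 side px [[262.7153 270.4512]] [[262.9885 269.418 ]]
```

View pics/s12.png

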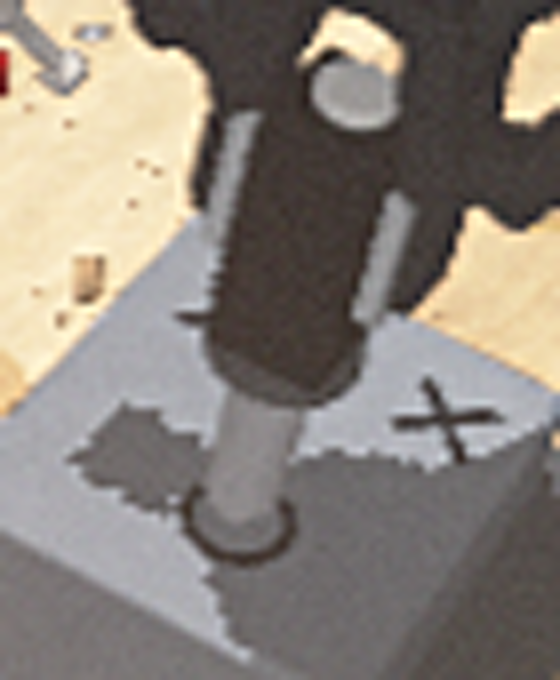

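Run:
```python
from h import *
m=vision.camera_model('wrist');st=bot.state();Rm=R.from_rotvec(st['tcp_rot']).as_matrix()
w=cv2.imread('pics/w12.png');g=cv2.cvtColor(w,cv2.COLOR_BGR2GRAY)[295:365,285:357]
k,l,s,c=cv2.connectedComponentsWithStats((g>100).astype(np.uint8));i=1+np.argmax(s[1:,4]);print('cap px',c[i]+[285,295],s[i])
p=st['ee_pos']+(.0803-.131)*Rm[:,2];print('expected',proj('wrist',p,m),'+1mm tool y',proj('wrist',p+.001*Rm[:,1],m))
F=[]
for i in range(12): vision.camera('top');F.append(bot.state()['ft_force']@n)
print(np.mean(F),np.std(F))
cv2.imwrite('pics/topend.png',vision.camera('top')[:,:,::-1])
```

```text
cap px [320.3964 337.0654] [   0   12   72   58 2722]
expected [[318.864 334.501]] +1mm tool y [[318.8672 337.2708]]
2.534971568395035 0.43983031022262925
```

View pics/topend.png

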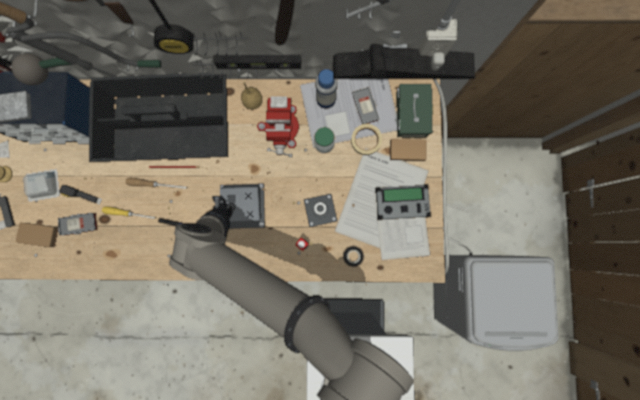

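View pics/w12.png

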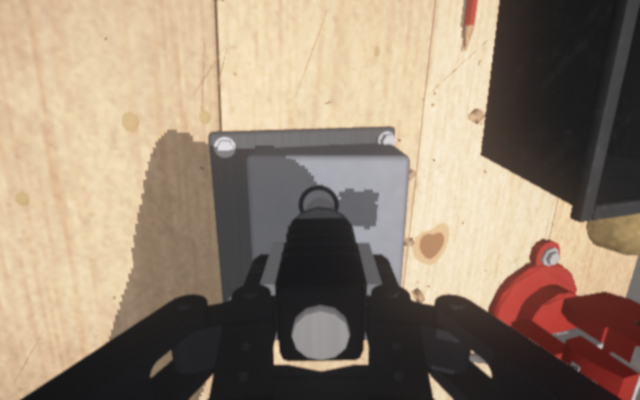

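```bash
python3 -c "
from bench import ticket
print(ticket.finish_job())"
```

```text
the job is handed in; nothing more can be done
None
```

I did the job in the order asked and handed it in at about 16 s, with the arm still holding the probe in the ring. `finish_job` gives no verdict, so the checks below are my own readings.

- **Keys:** I pressed the round key (about 4.2 N, so nearly fully down by its spring figures), then the square key (about 6 N, at the bottom). The fingers stayed clear of the bar key, and all the keys looked raised again afterwards.
- **Probe:** I took the black one and left the red look-alike alone. It came cleanly out of the holder.
- **Placing:** In the side view the tip is near the middle of the ring. The commanded tool axis is 0.2° off the face normal, and the wrist view shows the probe less than about 1° tilted in the grip.
- **Pressing:** The force rose about 3.7 N above its free-air level. The arm's own position puts the tip about 3.8 mm in. The two agree with half way (3.6 N, 4 mm).
- **Loose things:** They look unmoved in the last top picture.
- **Where the cameras disagreed:** The views differed by 2–3 mm on where the ring is. I aimed at a point between them, then checked the tip against the ring directly in the side picture.

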